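# Hand the artist the heavier paperweight

## Task

Two steel paperweights that look the same stand on the studio table, but one has a lead core and the other a wooden one: lift each in turn a good 5 cm clear of the table to feel which is heavier, and stand the lighter one upright again where it stood. Then present the heavier one to the artist: finish while still holding it, upright and still, about 10 cm above the middle of the drawing on the drawing board; do not put it down or let it go. Keep both weights upright throughout, never let them touch the board with its drawing, and leave everything else on the table where it is.

Things in the scene. Friction and masses are not known exactly. Their poses are not given: they have to be found in the camera images.
- weight_a_mid (a point): One of two steel paperweights of one shape, upright, 90 mm high. From below: round base 48 mm across up to 44 mm, neck 19 mm across at 48-56 mm, plain round knob 26 mm across at 60-90 mm, to lift it by from above. This point: its centre, 45 mm above its underside; z: its axis, up. With the lead core 0.53-0.67 kg, with the wooden core 0.23-0.31 kg; which one has the lead changes and cannot be seen
- weight_b_mid (a point): The other of two steel paperweights of one shape, upright, 90 mm high. From below: round base 48 mm across up to 44 mm, neck 19 mm across at 48-56 mm, plain round knob 26 mm across at 60-90 mm, to lift it by from above. This point: its centre, 45 mm above its underside; z: its axis, up. With the lead core 0.53-0.67 kg, with the wooden core 0.23-0.31 kg; which one has the lead changes and cannot be seen
- drawing_board: plywood drawing board lying fixed and flat on the table, 240 (its x) x 200 (its y) x 12 mm thick, with a grey pencil drawing with three pale ovals taped on it; origin at the centre of its underside, on the table top; z up
- tape_roll: bystander, to be left alone: loose roll of masking tape lying flat, 68 mm across, 24 mm high; origin at the centre of its underside
- eraser: bystander, to be left alone: white eraser block 58 x 24 x 14 mm; origin at the centre of its underside
- ink_bottle: bystander, to be left alone: small closed ink jar, 48 mm across, 62 mm high; origin at the centre of its underside
- water_cup: bystander, to be left alone: white ceramic cup, mouth up, 74 mm across, 75 mm high; origin at the centre of its underside
- pencil_tin: bystander, to be left alone: open steel tin of pencils, 100 x 190 x 30 mm; origin at the centre of its underside
- plaster_cone: bystander, to be left alone: white plaster cone, 72 mm across, 100 mm high; origin at the centre of its underside
- brush: bystander, to be left alone: wide flat paint brush lying down, 200 mm long; origin on its underside
- table: the white work table; its top is at height 0, origin in its middle

How it is judged:
By the outcome, as a careful person would: the job done as asked, in the order asked, and still so for the second after the job is handed in, while the arm keeps its last pose, push and grip.
It also fails if it takes over 72 s, if anything falls off the work surface, if the arm or the gripper's body presses on something with over 40 N, if the wrist force passes 120 N, or if a joint passes its speed limit or range.

## Robot

A 6-joint arm with a two-finger parallel gripper is mounted at the origin on the work surface. World frame = base frame: x ahead of the robot, y to its left, z up, the work surface at z = 0. Lengths are in m, angles in rad, forces in N, time in s.
With the tool pointing down it reaches from about 0.375 to 0.975 m from the base axis. Payload 3.8 kg.
Tool frame: the origin (TCP) lies on the centre line of the jaws, within the pads' length; the fingertips stand ctrl.finger_overhang ahead of it and the grasp point (between the pads) lies 5 mm behind it (ctrl.finger_overhang is the distance from the TCP to the fingertips, in m); z points along the fingers, y is the direction in which the jaws open and shut (so a half turn about z gives the same grasp; the last joint's range is limited). The gripper opens to 88 mm and grips with 3 to 60 N. Pads are 18 mm wide; open, the fingers measure 123 mm over their backs; the gripper's body (75 mm by 187 mm) begins 45 mm behind the grasp point.
Start: joints at [-1.144, 0.264, 1.604, -0, 1.274, -0.037], TCP at [0.302, -0.604, 0.253] pointing down, gripper open.
Joint ranges: [-2.63, 2.63], [-0.94, 2.18], [0.31, 2.57], [-1.31, 4.45], [0, 2.66], [-2.55, 2.55]. Speed limits (rad/s): [2.57, 2.57, 3.14, 3.14, 3.14, 3.14].

## Interface

Orientations are given as a rotation vector (axis times angle).
In Python, from station import ctrl gives the robot as it stands.
- The arm moves only by the tool send_rows, never from a script. Its argument "targets" is one flat list of numbers, 7 for each row, row after row: the turn, a rotation vector about the tool's x, y, z in rad, then the shift along the tool's x, y, z in mm, then the finger opening in mm, from 0 to 88.1. A call has 1 to 5 rows; each row is the pose to reach, as a shift and turn from the pose commanded when the call began, along the tool's axes at that moment; what a row does not reach only later rows make up. A row lasts 1/8 s, in which the tool goes at most 62.5 mm and 10.7 degrees, less where a joint would pass 70% of its speed; a pose out of reach is approached as far as the arm can. A call with a gripper value outside its range is refused whole. The fingers move at their own pace and stop on an object; "newtons" is the grip in N (left out, the last holds). Time passes only in rows, so rows that repeat a pose let the fingers close. It gives the time, the measured TCP pose, the force and the opening at its end, in the units of the state.
- ctrl.state(): the state, without advancing time (a new reading comes with each control period).
- ctrl.camera(name): name is "scene" or "side" or "wrist"; returns (picture, depth): 480x640x3 uint8, blue, green, red; 480x640 float32, m along the optical axis (not along the pixel's ray), 0 where there is no reading.
- ctrl.camera_info(name): a dict with "fx", "fy", "cx", "cy" (pixels), "extrinsics" (4x4, takes a point from camera to world coordinates). Camera axes: x right, y up, looking along -z (the intrinsics and any distortion apply to the point x, -y, -z); pixel columns grow to the right and rows downward; lengths in m; the calibration is good to about 2 mm. A picture is of the moment at which its call begins: read the wrist's pose just before it. camera_info takes no time and is no camera call; for the wrist camera it gives the pose at the moment of the call.
- ctrl.hand_in(): hands the job in, once; it reports no verdict.
The state is a dict: "time": time; "qpos": joint angles; "qd": joint speeds; "effort": joint torques, N m; "eef_pos": TCP position; "tcp_rot": TCP orientation; "wrist_force": force on the tool from outside, world axes, zero at the start; "ft_torque": the same for the moment, N m; "gripper_width": opening from 0.0 (shut) to 1.0 (fully open).
Only numpy, scipy, OpenCV 4.12 (cv2) and the standard library are available. Lean on these libraries where they do the work, as an engineer would, in place of code of your own. Each camera call takes 0.05 s, during which the arm holds its last target. There are 200 camera calls.

## Working session

There is one attempt and no reset: what is moved stays moved. The work goes in short steps, Python scripts to look and compute and a tool call to move; the robot and the scene stay as the last step left them, time stands still between calls to the robot, and variables do not carry over. Pictures are saved under pics/ and viewed, about 8 in all and at most 12, crops included, and the job is handed in when it is done.

Besides the shell and the picture viewer there is one more tool, called after "Request:" as a command line: name --argument value ..., lists and objects as JSON in quotes. send_rows: Moves the arm, as the interface text tells. Its arguments: {"type":"object","properties":{"targets":{"type":"array","items":{"type":"number"}},"newtons":{"type":"number"}},"required":["targets"]}

```bash
ls; mkdir -p pics; python3 - <<'E'
from station import ctrl
import cv2,numpy as np
s=ctrl.state();print(s['time'],s['eef_pos'],s['tcp_rot'],s['wrist_force'],s['gripper_width'],ctrl.finger_overhang)
for n in ('scene','side'):
    p,d=ctrl.camera(n);cv2.imwrite(f'pics/{n}0.png',p);np.save(f'{n}0.npy',d)
    i=ctrl.camera_info(n);print(n,{k:v for k,v in i.items()})
E
```

```text
pics
0.0 [ 0.30167296 -0.6030967   0.25140408] [-3.05541106e+00 -7.21513692e-01  7.33811690e-04] [ 0.8145695   0.239089   -0.73830928] 1.0000110386469787 0.014
scene {'fx': 525.7089006183595, 'fy': 525.7089006183595, 'cx': 317.4855055881034, 'cy': 241.09902026576543, 'extrinsics': array([[ 0.45966729, -0.5856106 ,  0.66765726,  1.22836246],
       [ 0.88785653,  0.32030781, -0.33032361, -0.42112175],
       [-0.02041483,  0.74462281,  0.66717321,  0.76825999],
       [ 0.        ,  0.        ,  0.        ,  1.        ]])}
side {'fx': 525.4946966714775, 'fy': 525.4946966714775, 'cx': 310.96677304138524, 'cy': 239.586146662809, 'extrinsics': array([[-0.91535238,  0.24947717, -0.31605565,  0.21694878],
       [-0.40263272, -0.57512569,  0.71212172,  0.68733511],
       [-0.00411361,  0.77909665,  0.62689033,  0.72201796],
       [ 0.        ,  0.        ,  0.        ,  1.        ]])}
```

View pics/scene0.png

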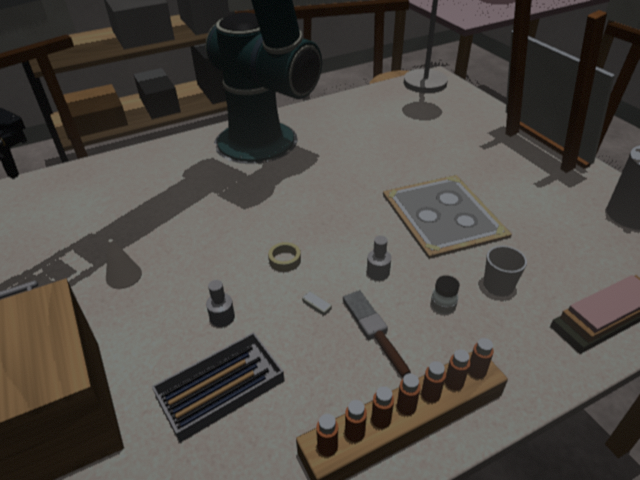

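View pics/side0.png

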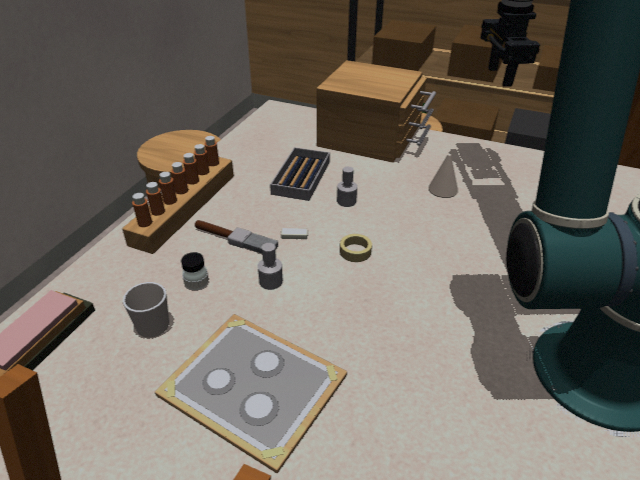

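The scene view shows the weights at about (220,303) and (379,257), and the board at (447,213). In the side view they're at (347,187) and (270,267), with the board at (252,387). Tape, eraser, brush, ink, cup and cone are all near by. Next I'll locate them from depth.

```bash
cat > h.py <<'E'
from station import ctrl
import numpy as np, cv2
from scipy.optimize import least_squares
def cloud(n,d):
    i=ctrl.camera_info(n);v,u=np.mgrid[:480,:640]
    P=np.stack([(u-i['cx'])/i['fx']*d,-(v-i['cy'])/i['fy']*d,-d],-1)
    E=i['extrinsics'];W=P@E[:3,:3].T+E[:3,3];W[d==0]=np.nan
    return W
def fit(p,r):
    f=lambda c:np.hypot(*(p-c).T)-r
    return least_squares(f,p.mean(0),loss='soft_l1',f_scale=.001).x
E
python3 - <<'E'
from h import *
px={'scene':dict(A=(220,303),B=(379,257),board=(447,213),tape=(285,257),eraser=(317,302),brush=(372,325),ink=(446,292),cup=(503,270),tin=(218,385)),
'side':dict(A=(347,187),B=(270,267),board=(252,387),tape=(356,247),eraser=(294,233),brush=(250,240),ink=(195,270),cup=(148,308),tin=(301,172),cone=(445,175))}
for n in px:
    W=cloud(n,np.load(n+'0.npy'));z=W[...,2]
    m=np.isfinite(z)&(z<.2)
    print(n,'table z',np.nanmedian(z[200:400,200:400]))
    lab=cv2.connectedComponents((m&(z>.008)).astype(np.uint8))[1]
    for k,(u,v) in px[n].items():
        w=lab[v-3:v+4,u-3:u+4];l=np.bincount(w.ravel()).argmax() if (w>0).any()==0 else np.bincount(w[w>0]).argmax()
        p=W[lab==l] if l else W[v-3:v+4,u-3:u+4].reshape(-1,3)
        print(k,len(p),np.percentile(p,1,0).round(3),np.percentile(p,99,0).round(3))
        if k in'AB':
            for lo,hi,r in((.064,.086,.013),(.006,.04,.024)):
                q=W[(lab==l)&(z>lo)&(z<hi)][:,:2];print('   fit',len(q),fit(q,r).round(4))
        if k=='board':
            q=W[(lab==l)&(z<.02)][:,:2].astype(np.float32);print('   rect',cv2.minAreaRect(q))
E
```

```text
scene table z 0.000377018668769602
A 919 [ 0.553 -0.323  0.009] [ 0.591 -0.278  0.092]
   fit 119 [ 0.5654 -0.2992]
   fit 297 [ 0.5654 -0.2992]
B 777 [ 0.587 -0.001  0.009] [0.629 0.043 0.091]
   fit 108 [0.6044 0.0234]
   fit 270 [0.6043 0.0233]
board 5925 [0.4   0.145 0.009] [0.644 0.356 0.016]
   rect ((0.5199871063232422, 0.25261950492858887), (0.203262060880661, 0.24542351067066193), 80.961669921875)
tape 49 [ 0.46  -0.134 -0.003] [ 0.483 -0.116  0.002]
eraser 321 [ 0.597 -0.147  0.009] [ 0.654 -0.11   0.017]
brush 14222 [ 0.657 -0.29   0.01 ] [0.942 0.04  0.121]
ink 843 [0.721 0.06  0.009] [0.764 0.103 0.064]
cup 1615 [0.716 0.176 0.009] [0.785 0.246 0.076]
tin 5680 [ 0.653 -0.449  0.008] [ 0.771 -0.258  0.032]
side table z 0.0013391448495005398
A 587 [ 0.54  -0.315  0.009] [ 0.585 -0.274  0.092]
   fit 88 [ 0.5633 -0.3012]
   fit 228 [ 0.5633 -0.3013]
B 1745 [ 0.579 -0.083  0.009] [0.83  0.046 0.092]
   fit 119 [0.6022 0.0214]
   fit 1199 [ 0.6997 -0.0473]
board 15762 [0.393 0.151 0.01 ] [0.637 0.361 0.016]
   rect ((0.5159477591514587, 0.2521688938140869), (0.20230822265148163, 0.24101735651493073), 81.0019302368164)
tape 49 [nan nan nan] [nan nan nan]
eraser 225 [ 0.592 -0.147  0.008] [ 0.647 -0.109  0.018]
brush 1745 [ 0.579 -0.083  0.009] [0.83  0.046 0.092]
ink 788 [0.712 0.066 0.009] [0.755 0.108 0.065]
cup 1913 [0.71  0.178 0.01 ] [0.78  0.247 0.077]
tin 1794 [ 0.648 -0.453  0.008] [ 0.765 -0.255  0.033]
cone 726 [ 0.331 -0.445  0.009] [ 0.392 -0.407  0.099]
```

```bash
cat >> h.py <<'E'
from scipy.spatial.transform import Rotation as Ro
def shift(x,y,z):
    s=ctrl.state();R=Ro.from_rotvec(s['tcp_rot']).as_matrix()
    # turn (tool axes, rad) that makes tool z straight down, and the shift in mm
    zt=R.T@np.array([0,0,-1]);t=np.cross([0,0,1],zt)
    print('turn',t.round(4),'shift mm',(R.T@(np.array([x,y,z])-s['eef_pos'])*1e3).round(1))
E
python3 -c "
from h import *
shift(.5643,-.3002,.2)
for n in ('scene','side'):
    W=cloud(n,np.load(n+'0.npy'));p=cv2.imread(f'pics/{n}0.png').astype(int)
    z=W[...,2];q=W[...,:2]-[.518,.2524];c=np.cos(np.deg2rad(-9));s=np.sin(np.deg2rad(-9))
    m=(abs(z-.012)<.005)&(np.hypot(q[...,0],q[...,1])<.17)
    g=(m&(p.max(2)-p.min(2)<22)).astype(np.uint8)
    g=cv2.morphologyEx(g,cv2.MORPH_OPEN,np.ones((3,3)))
    print(n,cv2.minAreaRect(W[g>0][:,:2].astype(np.float32)))
"
```

```text
turn [-0.002 -0.     0.   ] shift mm [ 370.4 -153.4   51.8]
scene ((0.5175709128379822, 0.2551233470439911), (0.1825425773859024, 0.22433090209960938), 81.05345153808594)
side ((0.5155487656593323, 0.2508220970630646), (0.18281510472297668, 0.21735577285289764), 81.3465347290039)
```

Request:
send_rows --targets '[0, 0, 0, 50, -21, 7, 88, 0, 0, 0, 105, -43, 14, 88, 0, 0, 0, 160, -66, 22, 88, 0, 0, 0, 215, -89, 30, 88, 0, 0, 0, 270, -112, 38, 88]' --newtons 20

```text
time: 0.72
eef_pos: [0.4941, -0.381, 0.214]
tcp_rot: [-3.057, -0.722, 0.001]
wrist_force: [0.4, -0.7, -0.4]
gripper_width: 0.997
```

Request:
send_rows --targets '[0, 0, 0, 50, -21, 7, 88, 0, 0, 0, 85, -36, 12, 88, 0, 0, 0, 100, -41, 14, 88, 0, 0, 0, 100, -41, 14, 88, 0, 0, 0, 100, -41, 14, 88]'

```text
time: 1.35
eef_pos: [0.5637, -0.3026, 0.2008]
tcp_rot: [3.057, 0.72, -0.001]
wrist_force: [-0.6, 0.4, -0.4]
gripper_width: 0.999
```

```bash
python3 - <<'E'
from h import *
s=ctrl.state();print(s['time'],s['eef_pos'],s['tcp_rot'],s['wrist_force']);shift(.5643,-.3002,.2)
p,d=ctrl.camera('wrist');cv2.imwrite('pics/w1.png',p);W=cloud('wrist',d)
m=(W[...,2]>.07)&(W[...,2]<.1)&(np.hypot(W[...,0]-.5643,W[...,1]+.3002)<.03)
q=W[m];print(len(q),cv2.minEnclosingCircle(q[:,:2].astype(np.float32)),np.median(q,0))
E
```

```text
1.35 [ 0.56368216 -0.30255138  0.20079437] [ 3.05747373e+00  7.20300946e-01 -7.85097566e-04] [-0.59581925  0.44304222 -0.38686394]
turn [ 0.0003  0.0006 -0.    ] shift mm [ 1.6 -1.8  0.8]
1250 ((0.5642311573028564, -0.2995724678039551), 0.013315709307789803) [ 0.56612438 -0.29843704  0.08921445]
```

View pics/w1.png

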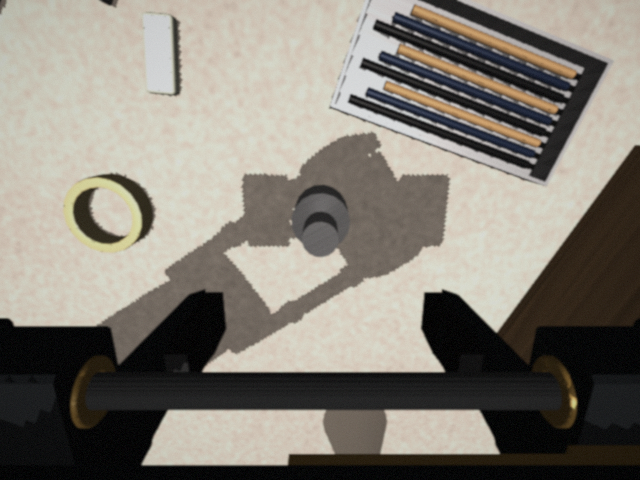

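The wrist view has weight A's knob at (320,225), centred between the fingers, with the wooden drawer box's corner at lower right. I'll check clearance to that box.

```bash
python3 - <<'E'
from h import *
s=ctrl.state();R=Ro.from_rotvec(s['tcp_rot']).as_matrix()
for n in('scene','side'):
    W=cloud(n,np.load(n+'0.npy')).reshape(-1,3);q=W[(W[:,2]>.1)&(W[:,2]<.3)&(np.hypot(W[:,0]-.564,W[:,1]+.3)<.35)]
    t=(q-[.5643,-.3,.07])@R
    t=t[abs(t[:,0])<.06]; print(n,len(t),t[:,1].min() if len(t) else '', [t[t[:,1]>0,1].min() if (t[:,1]>0).any() else '',t[t[:,1]<0,1].max() if (t[:,1]<0).any() else ''],q.min(0),q.max(0))
shift(.5643,-.2999,.0715)
E
```

```text
scene 7741 0.21591752808298226 [np.float64(0.21591752808298226), ''] [ 0.36552459 -0.62755209  0.10006917] [ 0.91259139 -0.20114191  0.17426298]
side 1800 0.21219239004989945 [np.float64(0.21219239004989945), ''] [ 0.358064   -0.64977907  0.10000442] [ 0.91144195 -0.17105191  0.17487785]
turn [ 0.0004  0.0004 -0.    ] shift mm [  1.9  -2.3 129.4]
```

Box is over 20 cm away, so clearance is fine. Descend.

Request:
send_rows --targets '[0, 0, 0, 2, -2, 35, 88, 0, 0, 0, 2, -2, 70, 88, 0, 0, 0, 2, -2, 100, 88, 0, 0, 0, 2, -2, 122, 88, 0, 0, 0, 2, -2, 129, 88]'

```text
time: 2.02
eef_pos: [0.5635, -0.2993, 0.0701]
tcp_rot: [-3.056, -0.719, 0.004]
wrist_force: [-0.1, -0.2, 0.3]
gripper_width: 1.002
```

Request:
send_rows --targets '[0, 0, 0, 0, 0, 0, 60, 0, 0, 0, 0, 0, 0, 35, 0, 0, 0, 0, 0, 0, 28, 0, 0, 0, 0, 0, 0, 20, 0, 0, 0, 0, 0, 0, 20]' --newtons 30

```text
time: 2.65
eef_pos: [0.5655, -0.2986, 0.072]
tcp_rot: [3.057, 0.722, 0.001]
wrist_force: [0.4, -0.3, 1.3]
gripper_width: 0.453
```

Request:
send_rows --targets '[0, 0, 0, 0, 0, 0, 15, 0, 0, 0, 0, 0, 0, 15, 0, 0, 0, 0, 0, 0, 15, 0, 0, 0, 0, 0, 0, 15, 0, 0, 0, 0, 0, 0, 15]' --newtons 30

```text
time: 3.28
eef_pos: [0.5655, -0.2988, 0.0718]
tcp_rot: [3.057, 0.722, 0.0]
wrist_force: [1.0, -1.4, -0.7]
gripper_width: 0.286
```

Request:
send_rows --targets '[0, 0, 0, 0, 0, -2, 15, 0, 0, 0, 0, 0, -8, 15, 0, 0, 0, 0, 0, -18, 15, 0, 0, 0, 0, 0, -28, 15, 0, 0, 0, 0, 0, -38, 15]'

```text
time: 3.9
eef_pos: [0.5655, -0.2987, 0.1107]
tcp_rot: [3.057, 0.722, 0.001]
wrist_force: [0.6, 0.1, -7.1]
gripper_width: 0.28
```

Request:
send_rows --targets '[0, 0, 0, 0, 0, -10, 15, 0, 0, 0, 0, 0, -20, 15, 0, 0, 0, 0, 0, -30, 15, 0, 0, 0, 0, 0, -35, 15, 0, 0, 0, 0, 0, -35, 15]'

```text
time: 4.53
eef_pos: [0.5656, -0.2989, 0.1453]
tcp_rot: [3.057, 0.722, 0.001]
wrist_force: [0.0, 0.5, -6.4]
gripper_width: 0.287
```

Request:
send_rows --targets '[0, 0, 0, 0, 0, 0, 15, 0, 0, 0, 0, 0, 0, 15, 0, 0, 0, 0, 0, 0, 15, 0, 0, 0, 0, 0, 0, 15]'

```text
time: 5.03
eef_pos: [0.5652, -0.2986, 0.1445]
tcp_rot: [-3.057, -0.722, 0.0]
wrist_force: [-0.9, -0.1, -7.1]
gripper_width: 0.28
```

```bash
python3 - <<'E'
from h import *
f=[]
for k in range(6):
    p,d=ctrl.camera('side');s=ctrl.state();f.append(s['wrist_force'])
print(np.mean(f,0),np.std(f,0),s['eef_pos'],s['time'],s['gripper_width'],s['ft_torque'])
cv2.imwrite('pics/s2.png',p[60:360,160:560])
W=cloud('side',d);m=(np.hypot(W[...,0]-.5643,W[...,1]+.3)<.03)&(W[...,2]>.02)&(W[...,2]<.15);print(np.percentile(W[m][:,2],[1,5,20]))
E
```

```text
[ 0.13540946  0.0731606  -5.96743042] [0.15752945 0.37329919 0.53019279] [ 0.56533988 -0.29863646  0.14471978] 5.325 0.28379772971026596 [-0.04284586  0.00295733 -0.02923152]
[0.07492768 0.07776797 0.08809319]
```

View pics/s2.png

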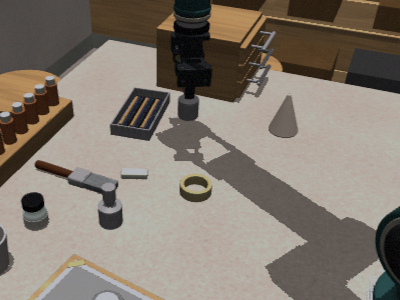

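Weight A is held upright at crop pixel (188,105), about 73 mm up. The force is about 5.5 N, so roughly 0.56 kg, probably the lead one. I'll set it down and weigh B too.

Request:
send_rows --targets '[0, 0, 0, 0, 0, 8, 15, 0, 0, 0, 0, 0, 20, 15, 0, 0, 0, 0, 0, 32, 15, 0, 0, 0, 0, 0, 44, 15, 0, 0, 0, 0, 0, 54, 15]'

```text
time: 5.95
eef_pos: [0.5649, -0.2984, 0.0893]
tcp_rot: [-3.057, -0.722, 0.001]
wrist_force: [-0.5, 0.1, -6.0]
gripper_width: 0.281
```

Request:
send_rows --targets '[0, 0, 0, 0, 0, 7, 15, 0, 0, 0, 0, 0, 12, 15, 0, 0, 0, 0, 0, 16, 15, 0, 0, 0, 0, 0, 18, 15, 0, 0, 0, 0, 0, 18, 15]'

```text
time: 6.58
eef_pos: [0.5654, -0.2987, 0.0728]
tcp_rot: [3.057, 0.722, 0.0]
wrist_force: [0.5, 0.8, -5.6]
gripper_width: 0.286
```

Request:
send_rows --targets '[0, 0, 0, 0, 0, 0.5, 15, 0, 0, 0, 0, 0, 1, 15, 0, 0, 0, 0, 0, 1, 15, 0, 0, 0, 0, 0, 1, 15]'

```text
time: 7.08
eef_pos: [0.5654, -0.2987, 0.0718]
tcp_rot: [3.057, 0.722, 0.0]
wrist_force: [1.3, 0.4, -5.3]
gripper_width: 0.283
```

Request:
send_rows --targets '[0, 0, 0, 0, 0, 0.4, 15, 0, 0, 0, 0, 0, 0.8, 15, 0, 0, 0, 0, 0, 0.8, 15, 0, 0, 0, 0, 0, 0.8, 15]'

```text
time: 7.58
eef_pos: [0.5655, -0.2988, 0.0717]
tcp_rot: [3.057, 0.722, 0.001]
wrist_force: [-2.7, 0.8, 2.4]
gripper_width: 0.285
```

Contact, so release slowly and rise.

Request:
send_rows --targets '[0, 0, 0, 0, 0, 0, 28, 0, 0, 0, 0, 0, 0, 34, 0, 0, 0, 0, 0, 0, 45, 0, 0, 0, 0, 0, 0, 60, 0, 0, 0, 0, 0, 0, 80]'

```text
time: 8.2
eef_pos: [0.5654, -0.2987, 0.0709]
tcp_rot: [3.057, 0.722, 0.0]
wrist_force: [-0.4, -0.3, -0.3]
gripper_width: 0.702
```

Request:
send_rows --targets '[0, 0, 0, 0, 0, 0, 80, 0, 0, 0, 0, 0, 0, 88, 0, 0, 0, 0, 0, 0, 88, 0, 0, 0, 0, 0, -15, 88, 0, 0, 0, 0, 0, -45, 88]'

```text
time: 8.82
eef_pos: [0.5643, -0.2981, 0.1156]
tcp_rot: [-3.055, -0.722, 0.003]
wrist_force: [0.1, -0.2, 0.3]
gripper_width: 1.002
```

Request:
send_rows --targets '[0, 0, 0, 0, 0, -30, 88, 0, 0, 0, 0, 0, -60, 88, 0, 0, 0, 0, 0, -80, 88, 0, 0, 0, 0, 0, -84, 88, 0, 0, 0, 0, 0, -84, 88]'

```text
time: 9.45
eef_pos: [0.565, -0.2985, 0.1995]
tcp_rot: [-3.057, -0.722, 0.001]
wrist_force: [-0.6, -0.0, -0.5]
gripper_width: 0.999
```

```bash
python3 - <<'E'
from h import *
s=ctrl.state();print(s['time'],s['eef_pos'],s['wrist_force'],s['gripper_width']);shift(.6033,.0224,.2)
p,d=ctrl.camera('wrist');W=cloud('wrist',d)
m=(W[...,2]>.07)&(W[...,2]<.1)&(np.hypot(W[...,0]-.5643,W[...,1]+.3002)<.03)
q=W[m];print(len(q),cv2.minEnclosingCircle(q[:,:2].astype(np.float32)),np.median(q,0))
E
```

```text
9.45 [ 0.56502436 -0.29849917  0.19949865] [-0.57864277 -0.01046173 -0.53595506] 0.9988900649605945
turn [-0.0005  0.0003  0.    ] shift mm [ 177.8 -269.9   -0.4]
1248 ((0.563371479511261, -0.29864487051963806), 0.013308698311448097) [ 0.56539698 -0.29765654  0.08832368]
```

Request:
send_rows --targets '[0, 0, 0, 22, -34, 0, 88, 0, 0, 0, 52, -80, 0, 88, 0, 0, 0, 82, -126, 0, 88, 0, 0, 0, 112, -172, 0, 88, 0, 0, 0, 140, -214, 0, 88]'

```text
time: 10.12
eef_pos: [0.5937, -0.0427, 0.198]
tcp_rot: [-3.056, -0.722, 0.004]
wrist_force: [-0.0, -0.2, -0.7]
gripper_width: 0.995
```

Request:
send_rows --targets '[0, 0, 0, 22, -34, 0, 88, 0, 0, 0, 36, -53, 0, 88, 0, 0, 0, 38, -56, 0, 88, 0, 0, 0, 38, -56, 0, 88, 0, 0, 0, 38, -56, 0, 88]'

```text
time: 10.75
eef_pos: [0.6034, 0.0214, 0.1994]
tcp_rot: [3.058, 0.72, -0.001]
wrist_force: [-1.3, -1.1, 0.2]
gripper_width: 0.999
```

```bash
python3 - <<'E'
from h import *
s=ctrl.state();print(s['time'],s['eef_pos'],s['tcp_rot'],s['wrist_force'])
p,d=ctrl.camera('wrist');W=cloud('wrist',d)
m=(W[...,2]>.07)&(W[...,2]<.1)&(np.hypot(W[...,0]-.6033,W[...,1]-.0224)<.03)
q=W[m];c=cv2.minEnclosingCircle(q[:,:2].astype(np.float32));print(len(q),c,np.median(q,0));shift(*c[0],.0715)
E
```

```text
10.75 [0.60343718 0.02136086 0.19944829] [ 3.05778075e+00  7.20265554e-01 -1.36132265e-03] [-1.28609062 -1.10404343  0.15187555]
1250 ((0.6027432084083557, 0.023384878411889076), 0.013318224810063839) [0.60464948 0.02424805 0.08927204]
turn [-0.      0.0006  0.    ] shift mm [  0.3  -2.2 128.1]
```

Request:
send_rows --targets '[0, 0, 0, 0, -2, 35, 88, 0, 0, 0, 0, -2, 70, 88, 0, 0, 0, 0, -2, 100, 88, 0, 0, 0, 0, -2, 121, 88, 0, 0, 0, 0, -2, 128, 88]'

```text
time: 11.42
eef_pos: [0.6016, 0.0233, 0.0703]
tcp_rot: [-3.057, -0.72, 0.005]
wrist_force: [-0.8, 0.1, 0.2]
gripper_width: 0.998
```

Request:
send_rows --targets '[0, 0, 0, 0, 0, 0, 60, 0, 0, 0, 0, 0, 0, 30, 0, 0, 0, 0, 0, 0, 15, 0, 0, 0, 0, 0, 0, 15, 0, 0, 0, 0, 0, 0, 15]' --newtons 30

```text
time: 12.05
eef_pos: [0.603, 0.0243, 0.0723]
tcp_rot: [3.057, 0.722, 0.001]
wrist_force: [-0.3, -0.2, -0.9]
gripper_width: 0.456
```

Request:
send_rows --targets '[0, 0, 0, 0, 0, 0, 15, 0, 0, 0, 0, 0, 0, 15, 0, 0, 0, 0, 0, 0, 15, 0, 0, 0, 0, 0, 0, 15, 0, 0, 0, 0, 0, 0, 15]'

```text
time: 12.68
eef_pos: [0.6029, 0.0242, 0.0719]
tcp_rot: [3.057, 0.722, 0.0]
wrist_force: [0.3, -0.6, -0.3]
gripper_width: 0.285
```

Request:
send_rows --targets '[0, 0, 0, 0, 0, -2, 15, 0, 0, 0, 0, 0, -8, 15, 0, 0, 0, 0, 0, -18, 15, 0, 0, 0, 0, 0, -28, 15, 0, 0, 0, 0, 0, -38, 15]'

```text
time: 13.3
eef_pos: [0.6031, 0.0243, 0.111]
tcp_rot: [3.057, 0.722, 0.001]
wrist_force: [0.3, -0.4, -2.0]
gripper_width: 0.281
```

Request:
send_rows --targets '[0, 0, 0, 0, 0, -10, 15, 0, 0, 0, 0, 0, -20, 15, 0, 0, 0, 0, 0, -30, 15, 0, 0, 0, 0, 0, -35, 15, 0, 0, 0, 0, 0, -35, 15]'

```text
time: 13.92
eef_pos: [0.6032, 0.0243, 0.1454]
tcp_rot: [3.057, 0.722, 0.001]
wrist_force: [0.2, -0.0, -2.8]
gripper_width: 0.281
```

Request:
send_rows --targets '[0, 0, 0, 0, 0, 0, 15, 0, 0, 0, 0, 0, 0, 15, 0, 0, 0, 0, 0, 0, 15, 0, 0, 0, 0, 0, 0, 15]'

```text
time: 14.42
eef_pos: [0.6027, 0.0243, 0.1447]
tcp_rot: [-3.057, -0.722, 0.001]
wrist_force: [-0.3, 0.1, -2.3]
gripper_width: 0.283
```

```bash
python3 - <<'E'
from h import *
f=[]
for k in range(6):
    p,d=ctrl.camera('side');s=ctrl.state();f.append(s['wrist_force'])
print(np.mean(f,0),np.std(f,0),s['eef_pos'],s['tcp_rot'],s['time'],s['gripper_width'])
cv2.imwrite('pics/s3.png',p[60:360,120:520])
W=cloud('side',d);m=(np.hypot(W[...,0]-.6033,W[...,1]-.0224)<.035)&(W[...,2]>.03)&(W[...,2]<.15);print(np.percentile(W[m][:,2],[1,5,20]))
E
```

```text
[-0.23967314  0.21121483 -2.83563185] [0.59089344 0.35801829 0.53398112] [0.60285192 0.02423566 0.14491496] [-3.05749493e+00 -7.21917823e-01 -3.44101818e-05] 14.725 0.2822460087324815
[0.07427177 0.07857986 0.08926228]
```

View pics/s3.png

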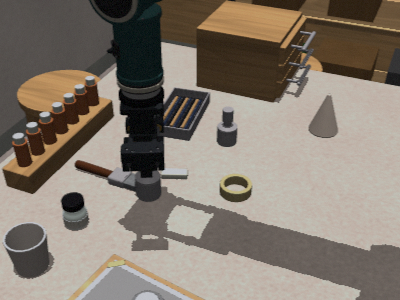

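B is held 73 mm up at crop pixel (148,187), and A stands upright at (227,125). B reads about 2.6 N (0.27 kg) against about 5.5 N for A, so A is the lead one. B goes back where it stood.

Request:
send_rows --targets '[0, 0, 0, 0, 0, 8, 15, 0, 0, 0, 0, 0, 20, 15, 0, 0, 0, 0, 0, 32, 15, 0, 0, 0, 0, 0, 44, 15, 0, 0, 0, 0, 0, 54, 15]'

```text
time: 15.35
eef_pos: [0.6024, 0.0242, 0.0896]
tcp_rot: [-3.057, -0.722, 0.002]
wrist_force: [-0.2, 0.6, -2.6]
gripper_width: 0.284
```

Request:
send_rows --targets '[0, 0, 0, 0, 0, 7, 15, 0, 0, 0, 0, 0, 12, 15, 0, 0, 0, 0, 0, 16, 15, 0, 0, 0, 0, 0, 18, 15, 0, 0, 0, 0, 0, 18, 15]'

```text
time: 15.98
eef_pos: [0.6029, 0.0242, 0.073]
tcp_rot: [3.057, 0.722, 0.0]
wrist_force: [0.6, 0.0, -2.6]
gripper_width: 0.285
```

Request:
send_rows --targets '[0, 0, 0, 0, 0, 0.5, 15, 0, 0, 0, 0, 0, 1, 15, 0, 0, 0, 0, 0, 1, 15, 0, 0, 0, 0, 0, 1, 15]'

```text
time: 16.48
eef_pos: [0.6029, 0.0243, 0.072]
tcp_rot: [3.057, 0.722, 0.0]
wrist_force: [0.1, -0.7, -2.6]
gripper_width: 0.284
```

Request:
send_rows --targets '[0, 0, 0, 0, 0, 0.4, 15, 0, 0, 0, 0, 0, 0.8, 15, 0, 0, 0, 0, 0, 0.8, 15, 0, 0, 0, 0, 0, 0.8, 15]'

```text
time: 16.98
eef_pos: [0.6033, 0.0242, 0.0718]
tcp_rot: [3.057, 0.722, 0.001]
wrist_force: [-0.9, -0.9, 4.7]
gripper_width: 0.282
```

Contact; release, rise, go back to A.

Request:
send_rows --targets '[0, 0, 0, 0, 0, 0, 28, 0, 0, 0, 0, 0, 0, 34, 0, 0, 0, 0, 0, 0, 45, 0, 0, 0, 0, 0, 0, 60, 0, 0, 0, 0, 0, 0, 80]'

```text
time: 17.6
eef_pos: [0.6028, 0.0243, 0.071]
tcp_rot: [-3.057, -0.722, 0.0]
wrist_force: [-0.4, 0.2, -0.3]
gripper_width: 0.701
```

Request:
send_rows --targets '[0, 0, 0, 0, 0, 0, 80, 0, 0, 0, 0, 0, 0, 88, 0, 0, 0, 0, 0, 0, 88, 0, 0, 0, 0, 0, -15, 88, 0, 0, 0, 0, 0, -45, 88]'

```text
time: 18.23
eef_pos: [0.6017, 0.0242, 0.1159]
tcp_rot: [-3.057, -0.722, 0.005]
wrist_force: [0.5, -0.4, 0.7]
gripper_width: 0.999
```

Request:
send_rows --targets '[0, 0, 0, 0, 0, -30, 88, 0, 0, 0, 0, 0, -60, 88, 0, 0, 0, 0, 0, -80, 88, 0, 0, 0, 0, 0, -84, 88, 0, 0, 0, 0, 0, -84, 88]'

```text
time: 18.85
eef_pos: [0.6025, 0.0243, 0.1997]
tcp_rot: [-3.057, -0.722, 0.001]
wrist_force: [0.4, -0.3, 0.0]
gripper_width: 0.997
```

```bash
python3 - <<'E'
from h import *
s=ctrl.state();print(s['time'],s['eef_pos'],s['wrist_force'],s['gripper_width']);shift(.5638,-.2988,.2)
p,d=ctrl.camera('wrist');W=cloud('wrist',d)
m=(W[...,2]>.07)&(W[...,2]<.1)&(np.hypot(W[...,0]-.6033,W[...,1]-.0224)<.03)
q=W[m];print(len(q),cv2.minEnclosingCircle(q[:,:2].astype(np.float32)),np.median(q,0))
E
```

```text
18.85 [0.6025094  0.02425341 0.19972732] [ 0.38609876 -0.28095187  0.02073516] 0.9970014892138159
turn [-0.0003  0.0005  0.    ] shift mm [-179.1  271.6   -0.3]
1249 ((0.6018028259277344, 0.023711254820227623), 0.013234535232186317) [0.60379105 0.02471909 0.08830889]
```

Request:
send_rows --targets '[0, 0, 0, -22, 34, 0, 88, 0, 0, 0, -52, 80, 0, 88, 0, 0, 0, -82, 126, 0, 88, 0, 0, 0, -112, 172, 0, 88, 0, 0, 0, -140, 214, 0, 88]'

```text
time: 19.52
eef_pos: [0.572, -0.2312, 0.1982]
tcp_rot: [-3.056, -0.721, 0.004]
wrist_force: [0.3, 0.2, -0.0]
gripper_width: 0.999
```

Request:
send_rows --targets '[0, 0, 0, -22, 34, 0, 88, 0, 0, 0, -36, 53, 0, 88, 0, 0, 0, -38, 57, 0, 88, 0, 0, 0, -38, 57, 0, 88, 0, 0, 0, -38, 57, 0, 88]'

```text
time: 20.15
eef_pos: [0.5652, -0.2963, 0.2]
tcp_rot: [-3.056, -0.724, 0.0]
wrist_force: [0.2, -0.4, -0.6]
gripper_width: 0.998
```

```bash
python3 - <<'E'
from h import *
s=ctrl.state();print(s['time'],s['eef_pos'],s['tcp_rot'],s['wrist_force'])
p,d=ctrl.camera('wrist');W=cloud('wrist',d)
m=(W[...,2]>.07)&(W[...,2]<.1)&(np.hypot(W[...,0]-.5643,W[...,1]+.3)<.03)
q=W[m];c=cv2.minEnclosingCircle(q[:,:2].astype(np.float32));print(len(q),c,np.median(q,0));shift(*c[0],.0715)
E
```

```text
20.15 [ 0.56517521 -0.2962968   0.20000308] [-3.05633848e+00 -7.24189533e-01  6.83326175e-05] [ 0.17617564 -0.36861519 -0.63181636]
1248 ((0.5640240907669067, -0.2989737391471863), 0.013286405242979527) [ 0.56605445 -0.29795587  0.08914377]
turn [-0.0003 -0.0001  0.    ] shift mm [ -2.2   1.8 128.6]
```

Request:
send_rows --targets '[0, 0, 0, -1, 1, 35, 88, 0, 0, 0, -1, 1, 70, 88, 0, 0, 0, -1, 1, 100, 88, 0, 0, 0, -1, 1, 121, 88, 0, 0, 0, -1, 1, 128, 88]'

```text
time: 20.82
eef_pos: [0.5639, -0.2981, 0.0707]
tcp_rot: [-3.056, -0.723, 0.002]
wrist_force: [0.2, 0.3, -0.9]
gripper_width: 1.0
```

Request:
send_rows --targets '[0, 0, 0, 0, 0, 0, 60, 0, 0, 0, 0, 0, 0, 30, 0, 0, 0, 0, 0, 0, 15, 0, 0, 0, 0, 0, 0, 15, 0, 0, 0, 0, 0, 0, 15]' --newtons 40

```text
time: 21.45
eef_pos: [0.5645, -0.2992, 0.0725]
tcp_rot: [3.057, 0.722, 0.001]
wrist_force: [0.0, 0.1, 1.2]
gripper_width: 0.452
```

Request:
send_rows --targets '[0, 0, 0, 0, 0, 0, 15, 0, 0, 0, 0, 0, 0, 15, 0, 0, 0, 0, 0, 0, 15, 0, 0, 0, 0, 0, 0, 15, 0, 0, 0, 0, 0, 0, 15]'

```text
time: 22.08
eef_pos: [0.5645, -0.2993, 0.0721]
tcp_rot: [3.057, 0.722, 0.0]
wrist_force: [-0.1, -1.5, -1.0]
gripper_width: 0.28
```

Request:
send_rows --targets '[0, 0, 0, 0, 0, -2, 15, 0, 0, 0, 0, 0, -8, 15, 0, 0, 0, 0, 0, -18, 15, 0, 0, 0, 0, 0, -30, 15, 0, 0, 0, 0, 0, -44, 15]'

```text
time: 22.7
eef_pos: [0.5645, -0.2991, 0.1172]
tcp_rot: [3.057, 0.722, 0.0]
wrist_force: [0.4, -0.7, -5.7]
gripper_width: 0.283
```

Request:
send_rows --targets '[0, 0, 0, 0, 0, -15, 15, 0, 0, 0, 0, 0, -32, 15, 0, 0, 0, 0, 0, -50, 15, 0, 0, 0, 0, 0, -66, 15, 0, 0, 0, 0, 0, -82, 15]'

```text
time: 23.32
eef_pos: [0.5644, -0.2991, 0.1993]
tcp_rot: [3.057, 0.722, 0.0]
wrist_force: [0.2, -0.5, -5.9]
gripper_width: 0.281
```

Request:
send_rows --targets '[0, 0, 0, 0, 0, -14, 15, 0, 0, 0, 0, 0, -24, 15, 0, 0, 0, 0, 0, -30, 15, 0, 0, 0, 0, 0, -30, 15, 0, 0, 0, 0, 0, -30, 15]'

```text
time: 23.95
eef_pos: [0.564, -0.2989, 0.2273]
tcp_rot: [-3.057, -0.722, 0.002]
wrist_force: [0.2, -0.8, -5.6]
gripper_width: 0.279
```

```bash
python3 -c "
from h import *
s=ctrl.state();print(s['time'],s['eef_pos'],s['tcp_rot'],s['wrist_force'],s['gripper_width']);shift(.5175,.2525,s['eef_pos'][2])"
```

```text
23.95 [ 0.5640351  -0.29887977  0.22729178] [-3.05657646e+00 -7.21831513e-01  1.59117797e-03] [ 0.17763226 -0.83729665 -5.60720793] 0.2790030983255657
turn [-0.0011  0.0008  0.    ] shift mm [ 2.050e+02 -5.139e+02  4.000e-01]
```

Request:
send_rows --targets '[0, 0, 0, 4, -9, 0, 15, 0, 0, 0, 11, -28, 0, 15, 0, 0, 0, 20, -51, 0, 15, 0, 0, 0, 31, -79, 0, 15, 0, 0, 0, 43, -107, 0, 15]'

```text
time: 24.58
eef_pos: [0.5545, -0.1815, 0.2281]
tcp_rot: [-3.057, -0.723, -0.0]
wrist_force: [0.0, -1.1, -5.9]
gripper_width: 0.281
```

Request:
send_rows --targets '[0, 0, 0, 11, -28, 0, 15, 0, 0, 0, 22, -56, 0, 15, 0, 0, 0, 33, -84, 0, 15, 0, 0, 0, 44, -111, 0, 15, 0, 0, 0, 56, -139, 0, 15]'

```text
time: 25.2
eef_pos: [0.5419, -0.0322, 0.2283]
tcp_rot: [-3.057, -0.724, -0.001]
wrist_force: [0.6, 0.4, -6.5]
gripper_width: 0.281
```

Request:
send_rows --targets '[0, 0, 0, 11, -28, 0, 15, 0, 0, 0, 22, -56, 0, 15, 0, 0, 0, 33, -84, 0, 15, 0, 0, 0, 44, -111, 0, 15, 0, 0, 0, 56, -139, 0, 15]'

```text
time: 25.82
eef_pos: [0.5294, 0.1168, 0.2283]
tcp_rot: [-3.057, -0.724, -0.0]
wrist_force: [-0.2, -0.1, -6.1]
gripper_width: 0.284
```

Request:
send_rows --targets '[0, 0, 0, 11, -28, 0, 15, 0, 0, 0, 22, -56, 0, 15, 0, 0, 0, 33, -82, 0, 15, 0, 0, 0, 41, -104, 0, 15, 0, 0, 0, 46, -118, 0, 15]'

```text
time: 26.45
eef_pos: [0.5177, 0.2427, 0.2282]
tcp_rot: [-3.056, -0.725, 0.0]
wrist_force: [1.0, -1.4, -6.8]
gripper_width: 0.283
```

Request:
send_rows --targets '[0, 0, 0, 2, -6, 5, 15, 0, 0, 0, 4, -10, 15, 15, 0, 0, 0, 4, -11, 27, 15, 0, 0, 0, 4, -11, 37, 15, 0, 0, 0, 4, -11, 43, 15]'

```text
time: 27.08
eef_pos: [0.5174, 0.2515, 0.1837]
tcp_rot: [3.057, 0.721, -0.003]
wrist_force: [-0.4, -0.8, -5.6]
gripper_width: 0.279
```

Request:
send_rows --targets '[0, 0, 0, 0, 0, 0, 15, 0, 0, 0, 0, 0, 0, 15, 0, 0, 0, 0, 0, 0, 15, 0, 0, 0, 0, 0, 0, 15]'

```text
time: 27.58
eef_pos: [0.5181, 0.2524, 0.1856]
tcp_rot: [-3.057, -0.722, -0.001]
wrist_force: [-0.2, 0.1, -6.1]
gripper_width: 0.282
```

```bash
python3 - <<'E'
from h import *
p,d=ctrl.camera('side');p2,d2=ctrl.camera('scene')
cv2.imwrite('pics/f.png',np.hstack([p[140:480,80:480],p2[60:400,200:600]]))
s=ctrl.state();print(s['time'],s['eef_pos'],s['tcp_rot'],s['wrist_force'],s['qd'].round(3),s['gripper_width']);shift(.5175,.2525,.184)
for n,dd in (('side',d),('scene',d2)):
    W=cloud(n,dd);m=(np.hypot(W[...,0]-.5175,W[...,1]-.2525)<.035)&(W[...,2]>.06)&(W[...,2]<.153)
    q=W[m];print(n,len(q),np.percentile(q[:,2],[0,1,5]),fit(q[:,:2],.024))
    for k,c in (('B',(.6033,.0224)),):
        m=(np.hypot(W[...,0]-c[0],W[...,1]-c[1])<.03)&(W[...,2]>.064)&(W[...,2]<.086);print(k,m.sum(),fit(W[m][:,:2],.013))
E
```

```text
27.675 [0.51796375 0.25238618 0.18540191] [-3.05739727e+00 -7.22067009e-01 -7.89997075e-04] [-0.32253874  0.08988623 -5.32962468] [ 0.     0.002  0.002 -0.     0.001  0.001] 0.2823669703784361
turn [ 0.     -0.0005  0.    ] shift mm [-0.4 -0.3  1.4]
side 559 [0.11282348 0.11508507 0.11692631] [0.51782531 0.25092646]
B 87 [0.60223895 0.02212999]
scene 354 [0.11325828 0.1138578  0.11609926] [0.51955774 0.25295959]
B 106 [0.60440137 0.02374061]
```

View pics/f.png

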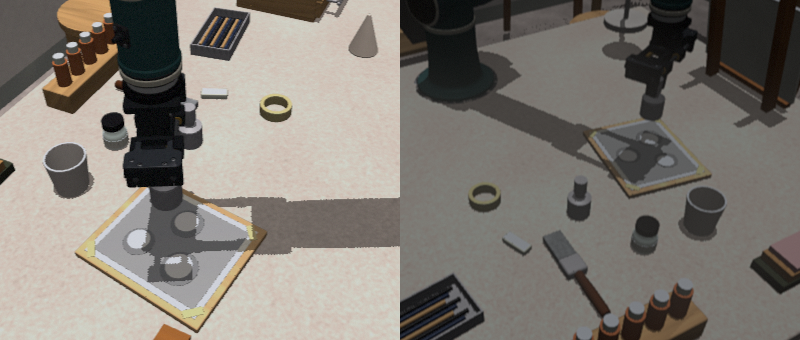

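The pictures show A held upright over the board, at (167,192) on the left and (652,105) on the right. Its underside is about 0.113 m up, which is 10 cm above the drawing. B stands upright in its place at (579,200), and the other things look undisturbed. The arm is at rest, so I'll hand in.

```bash
python3 -c "
from station import ctrl
print(ctrl.hand_in())"
```

```text
the job is handed in; nothing more can be done
None
```

I lifted both weights about 73 mm clear of the table. Weight A read about 5.5 N (roughly 0.56 kg) and B about 2.6 N (roughly 0.27 kg), so A has the lead core. I stood A down again while I weighed B, then put B back upright where it had stood. I picked A up again and handed the job in at about 28 s, still holding it above the drawing.

**Last checks:**
- **Weight A:** upright and at rest in the grip. It is within about 2 mm of the middle of the drawing, with its underside about 10 cm above it. I took "10 cm above" to mean the gap under the weight.
- **Weight B:** within about 1–2 mm of where it stood.
- **Everything else:** nothing looked disturbed, though I judged the bystanders by eye in the last pictures and did not measure them again.

No check failed. The two fixed cameras disagree with each other by about 2 mm, the stated calibration error.

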